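# Lever open the case and hold the drill guide flush on the tilted blank

### The arm

A 6-joint arm with a two-finger parallel gripper is mounted at the origin on the work surface. World frame = base frame: x ahead of the robot, y to its left, z up, the work surface at z = 0. Lengths are in m, angles in rad, forces in N, time in s.
With the tool pointing down it reaches from about 0.35 to 0.775 m from the base axis. Payload 7.3 kg.
Tool frame: the origin (TCP) lies on the mounting face of the last link; the fingertips stand 178 mm ahead of it and the grasp point (between the pads) lies 159 mm ahead of it (robot.grip_depth is the distance from the TCP to the grasp point, in m); z points along the fingers, y is the line along which they close (so a half turn about z gives the same grasp; the last joint's range is limited). The gripper opens to 92 mm and grips with 3 to 60 N. Pads are 19 mm wide; open, the fingers measure 130 mm over their backs; the gripper's body (75 mm by 190 mm) begins 47 mm behind the grasp point.
Start: joints at [1.065, 0.342, 1.524, -0, 1.275, -0.146], TCP at [0.185, 0.491, 0.405] pointing down, gripper open.
Joint ranges: [-2.53, 2.53], [-0.77, 2.02], [0.04, 2.7], [-1, 4.14], [0.28, 2.66], [-3.11, 3.11]. Speed limits (rad/s): [2.57, 2.57, 3.14, 3.14, 3.14, 3.14].

### API

Orientations are given as [roll, pitch, yaw] about the fixed x, y, z axes, in that order (R = Rz(yaw) Ry(pitch) Rx(roll)).
In Python, from cell import observe, cams, robot, models gives the robot as it stands.
- The arm moves only by the shell command python3 -m jog 'ROWS' [FORCE]. ROWS is JSON, a list of rows, each a list of 3 entries, a list of its own where there are three numbers: the shift along the tool's x, y, z each as a share of 0.4 m, from -1 to 1, then the turn about the tool's z as a share of pi rad, from -1 to 1, then the closure, from 0 (fully open) to 1 (shut). In form: [[[x, y, z], turn, jaw], ...]. A call has 1 to 12 rows; each row is the pose to reach, as a shift and turn from the pose commanded when the call began, along the tool's axes at that moment, turning the shorter way round; what a row does not reach only later rows make up. A row lasts 1/8 s, in which the tool goes at most 62.5 mm and 10.7 degrees, less where a joint would pass 70% of its speed; a pose out of reach is approached as far as the arm can. A call with a number of a shift or a turn outside -1 to 1 is refused whole. A call with a gripper value outside its range is refused whole. The fingers move at their own pace and stop on an object; FORCE is the grip in N (left out, the last holds). Time passes only in rows, so rows that repeat a pose let the fingers close. It gives the time, the measured TCP pose, the force, the opening and the grip force at its end, in the units of the state.
- observe(): the state, without advancing time (a new reading comes with each control period).
- cams.read_camera(name): name is "scene" or "top" or "wrist"; returns the picture (480x640x3 uint8, red, green, blue); there is no depth.
- cams.camera_model(name): a dict with "camera_matrix" (3x3 intrinsics, pixels), "k1" (the pictures are not rectified: a ray, as slopes to the right and down, at radius r is drawn at 1 + k1 r^2 times it, then the intrinsics apply), "pose" (4x4, takes a point from camera to world coordinates). Camera axes: x right, y down, z forward; pixel columns grow to the right and rows downward; lengths in m; the calibration is good to about 2 mm. A picture is of the moment at which its call begins: read the wrist's pose just before it. camera_model takes no time and is no camera call; for the wrist camera it gives the pose at the moment of the call.
- robot.hand_in(): hands the job in; it is judged then, once.
Trained networks look in the newest picture that a camera, given by its name, has taken for a name from the list of things; names that differ only in an ending like _2 or _b are one class to them, and where a whole thing is asked for, a point or a joint stands for the part that bears it (a point fixed in the world has none). Each returns a list of dicts, best first, with "confidence" (0 to 1); they miss things now and then, are a little off and sometimes report something else, mostly with a low value. They report only what shows in the picture. A call takes as long as a camera call.
- models.find_in(target, camera): "position" ([x, y, z] in m, in world coordinates, good to about 4 mm: the middle of the surface that is visible of it).
- models.pinpoint(target, camera): "position" ([x, y, z] in m, in world coordinates, good to about 4 mm: a listed point, or the origin of a listed thing).
The state is a dict: "time": time; "qpos": joint angles; "qvel": joint speeds; "joint_efforts": joint torques, N m; "tool_pos": TCP position; "tool_rot": TCP orientation; "contact_force": force on the tool from outside, world axes, zero at the start; "torque": the same for the moment, N m; "opening": finger opening in m; "grip_force": force on a finger pad.
Only numpy, scipy, OpenCV 4.12 (cv2) and the standard library are available. Lean on these libraries where they do the work, as an engineer would, in place of code of your own. Each camera call takes 0.05 s, during which the arm holds its last target. There are 200 camera calls.

### The job

Slip the scraper's blade under the overhanging lip of the wooden case, lever the lid up with it until it stands wide open, and lay the scraper back on the bench. Take the aluminium drill guide out of the case by its wooden grip block, tilt it to match the sloped wood blank on the drill table, and hold it there flush, centred with edges in line, with a light push that makes the sprung blank give a little. The program finishes while still holding it pressed there; do not shift the table's tilt, and leave the other things where they are.

Things in the scene. Friction and masses are not known exactly. Their poses are not given: they have to be found in the camera images.
- case: Fixed shallow box of mid-brown wood, 122 mm (its x) by 142 mm (its y) by 44 mm high, walls and floor 6 mm; origin at the centre of its underside, front faces its -x (roughly towards the robot), lid hinged on its far +x rim. It stands either left or right of the middle of the bench; the tilting drill table is on the other side.
- lid (a joint): Angle of the case's flat wooden lid in rad: 0 shut, grows as the front rises, stop at 1.95 (leaning back past upright). Lid 137 by 142 by 8 mm, 0.11 kg, no handle; shut, its underside is 44 mm above the bench and its front lip overhangs the case's front wall by 15 mm. The hinge is slightly stiff (0.11 N m), so the lid stays about where it is left.
- lid_lip (a point): Middle of the lower front edge of the lid (the lip); when shut 76 mm ahead (-x) of the case's centre, 44 mm up. Moves with the lid.
- lid_hinge (a point): Middle of the lid's hinge line, 61 mm behind (+x of) the case's centre, 44 mm up; the hinge line runs along the case's y.
- scraper: Loose flat-blade scraper, 0.1 kg, lying on the middle of the bench: wooden handle 110 by 22 by 20 mm (x, y, height), then along its +x a steel blade 80 mm long, 24 mm wide and 3 mm thick, its middle plane 10 mm above the underside. Origin at the centre of the underside of the handle; balances 10 mm ahead of it.
- scraper_tip (a point): Middle of the blade's end, 135 mm along the scraper's +x from its origin and 10 mm above its underside.
- guide: Loose drill guide, about 0.15 kg, lying inside the shut case, long side roughly along the case's x: aluminium plate 90 by 60 by 8 mm (x, y, z) with a wooden grip block 40 by 20 by 24 mm (x, y, z) standing on the middle of its top, 32 mm high in all. Origin at the centre of the plate's underside, z up out of the plate. It is the same both ways round: either end may point up the slope.
- face (a point): Centre of the top of the wood blank (90 mm along its x, 60 mm along its y, 22 mm thick) on the tilting drill table; z is the outward normal, x runs up the slope, away from the robot, y level. Slope 0.2 to 0.55 rad, leaning towards the robot, stiff pivot. The blank sits on springs: pushed along its normal it gives 1 mm per 3 N after the first 3 N, stop at 8 mm.
- tilt_base: Fixed dark steel base of the tilting drill table, 150 by 170 mm, with two upright cheeks 100 mm high at its y sides; origin at the centre of its underside. The tilting steel plate (130 by 138 by 12 mm) pivots about the y line 85 mm above it; the blank's face lies 38 mm from that pivot.
- glue: Glue bottle, 48 mm wide, 130 mm tall; bystander. Origin at its underside.
- offcut: Plywood offcut 85 by 45 by 18 mm; bystander, between the case and the drill table. Origin at its underside.
- cork_block: Cork sanding block 110 by 60 by 30 mm; bystander, far left. Origin at its underside.
- screw_pot: Steel cup 70 mm wide, 60 mm high; bystander, far left. Origin at its underside.
- driver: Screwdriver lying on the bench; bystander, far right.
- tape: Roll of paper tape 90 mm wide, 22 mm high; bystander, far right. Origin at its underside.
- pencil: Pencil 9 mm thick, 160 mm long, lying across the bench beyond the left-hand fixture; bystander.
- plate_edge (a point): Middle of the top edge at the low end of the tilting steel plate, 65 mm down the slope from the pivot; shows whether the tilt has been shifted.

How it is judged:
On the way, in this order (a step that is already met when the one before it is completed fails the run):
1. the lid is levered off its seat with the scraper, fingers not touching the lid (value of joint lid above 0.2 rad and contact force between scraper and lid above 0.2 N and contact force between the fingers and lid below 0.1 N), for 0.1 s.
2. the lid stands wide open (value of joint lid above 1.3 rad), for 0.2 s.
3. the guide is held in the gripper, lifted clear of the case (z of guide in the frame of case above 0.055 m and contact force between the fingers and guide above 2 N), for 0.2 s.
At the end, for the whole second after the job is handed in: Fingers hold the guide (over 3 N) and press it on the blank with 3.5 to 35 N: parallel within 0.06 rad, on it within 2.5 mm, centred within 10 mm each way, edges in line within 0.12 rad. Lid still open past 1.2 rad, scraper lying on the bench, let go (angle between the z axis of guide and the z axis of face, either way round below 0.06 rad and angle between the x axis of guide and the x axis of face, either way round below 0.12 rad and x of guide in the frame of face between -0.01 and 0.01 m and y of guide in the frame of face between -0.01 and 0.01 m and z of guide in the frame of face between -0.003 and 0.0025 m and contact force between guide and tilt_base between 3.5 and 35 N and contact force between the fingers and guide above 3 N and linear speed of guide below 0.02 m/s and value of joint lid above 1.2 rad and height (world z) of each of scraper_tip, scraper below 0.025 m and height (world z) of scraper above -0.01 m and contact force between the fingers and scraper below 0.1 N); the arm keeps its last pose, push and grip.
It fails at once if the tilting table is shifted by more than 4 mm (distance of plate_edge from where it was at the start of the episode above 0.004 m).
It fails at once if the guide is pressed on the blank with more than 50 N (contact force between guide and tilt_base above 50 N).
It fails at once if a bystander is moved by more than 30 mm (distance of any of glue, offcut, cork_block, screw_pot, driver, tape, pencil from where it was at the start of the episode above 0.03 m).
It also fails if it takes over 64 s, if anything falls off the work surface, if the arm or the gripper's body presses on something with over 40 N, if the wrist force passes 120 N, or if a joint passes its speed limit or range.

## Working session

There is one attempt and no reset: what is moved stays moved. The work goes in short steps, Python scripts to look and compute and a shell command to move; the robot and the scene stay as the last step left them, time stands still between calls to the robot, and variables do not carry over. Pictures are saved under pics/ and viewed, at most 10 in all, crops included, and the job is handed in when it is done.

```bash
ls; mkdir -p pics
cat > h.py <<'E'
import numpy as np, cv2
from cell import observe, cams, robot, models
def snap(n,f):
    im=cams.read_camera(n); cv2.imwrite('pics/'+f,im[:,:,::-1].copy()); return im
def ray(n,u,v,z):
    "pixel -> world point at height z"
    m=cams.camera_model(n);K=np.array(m['camera_matrix']);T=np.array(m['pose'])
    d=np.array([(u-K[0,2])/K[0,0],(v-K[1,2])/K[1,1]]);s=d.copy()
    for _ in range(20): s=d/(1+m['k1']*(s@s))
    w=T[:3,:3]@np.r_[s,1]; return T[:3,3]+w*(z-T[2,3])/w[2]
def pix(n,p):
    m=cams.camera_model(n);K=np.array(m['camera_matrix']);T=np.array(m['pose'])
    c=T[:3,:3].T@(np.array(p)-T[:3,3]);s=c[:2]/c[2];s=s*(1+m['k1']*(s@s))
    return K[:2,:2]@s+K[:2,2]
E
python3 - <<'E'
from h import *
np.set_printoptions(precision=4,suppress=True)
print({k:np.round(v,3) for k,v in observe().items()})
for n in['top','scene']:
    snap(n,n+'0.png'); print(n,np.array(cams.camera_model(n)['pose'])[:3])
    for t in['case','lid_lip','lid_hinge','scraper','scraper_tip','face','tilt_base','plate_edge','offcut','glue','cork_block','screw_pot']:
        r=models.pinpoint(t,n)
        print(t,[(np.round(d['position'],4),round(d['confidence'],2)) for d in r[:2]])
E
```

```text
pics
{'time': np.float64(0.0), 'qpos': array([ 1.065,  0.343,  1.525, -0.   ,  1.275, -0.146]), 'qvel': array([-0.   ,  0.001,  0.   , -0.   , -0.   ,  0.001]), 'joint_efforts': array([  0.001, -43.123, -24.423,   0.072,   0.056,  -0.   ]), 'tool_pos': array([0.185, 0.491, 0.404]), 'tool_rot': array([-3.14 , -0.   ,  2.782]), 'contact_force': array([-0.376,  0.939,  0.156]), 'torque': array([0.038, 0.001, 0.   ]), 'grip_force': np.float64(0.0), 'opening': np.float64(0.092)}
top [[ 0.0074 -0.9943  0.1067  0.493 ]
 [-0.9998 -0.0054  0.0189 -0.0073]
 [-0.0182 -0.1069 -0.9941  1.1472]]
case [(array([ 0.6042,  0.2125, -0.0017]), 0.96), (array([ 0.6997, -0.005 , -0.0048]), 0.39)]
lid_lip [(array([0.5264, 0.2376, 0.0446]), 0.83), (array([0.6686, 0.2046, 0.049 ]), 0.31)]
lid_hinge [(array([0.6703, 0.2049, 0.0438]), 0.67), (array([ 0.7882, -0.0023, -0.0009]), 0.43)]
scraper [(array([ 0.4749,  0.0015, -0.0026]), 0.83)]
scraper_tip []
face [(array([ 0.5781, -0.2144,  0.1196]), 0.64)]
tilt_base [(array([ 0.5967, -0.2118, -0.0025]), 0.88)]
plate_edge [(array([ 0.5318, -0.2179,  0.0687]), 0.94)]
o
[... 284 characters left out ...]
.5763]
 [ 0.9774 -0.1469  0.1519 -0.1962]
 [-0.0086 -0.7459 -0.666   0.9955]]
case [(array([ 0.6061,  0.2192, -0.0015]), 0.72)]
lid_lip [(array([0.5312, 0.2333, 0.0468]), 0.91)]
lid_hinge [(array([0.666 , 0.2018, 0.0423]), 0.8)]
scraper [(array([0.4758, 0.0025, 0.0022]), 0.96)]
scraper_tip [(array([0.6065, 0.0201, 0.0079]), 0.72)]
face [(array([ 0.5841, -0.2162,  0.1239]), 0.82)]
tilt_base [(array([ 0.5936, -0.2137,  0.0017]), 0.72)]
plate_edge [(array([ 0.5286, -0.2138,  0.0693]), 0.96)]
offcut [(array([ 0.697 , -0.0087,  0.0014]), 0.85)]
glue [(array([0.792 , 0.0048, 0.0004]), 0.87)]
cork_block [(array([ 0.454 ,  0.4463, -0.0042]), 0.85)]
screw_pot [(array([0.6181, 0.4472, 0.0004]), 0.97)]
```

View pics/top0.png

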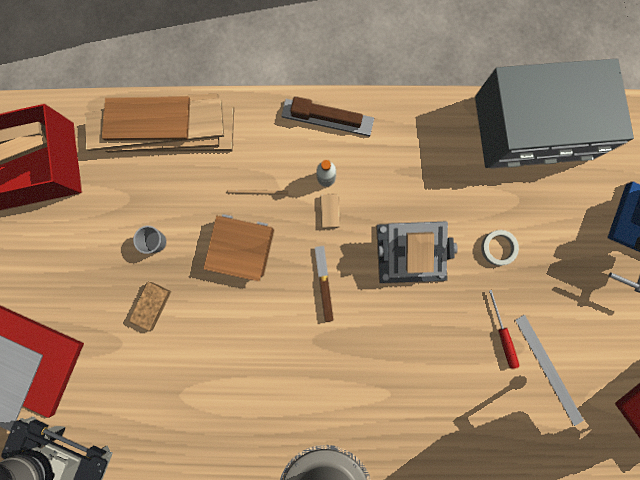

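View pics/scene0.png

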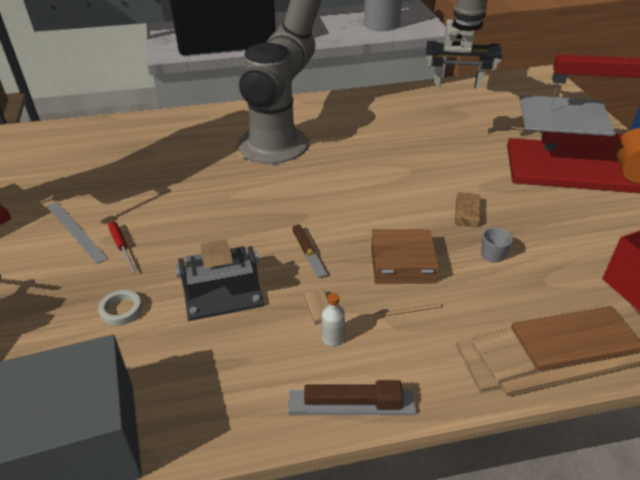

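Run:
```python
import cv2,numpy as np
im=cv2.imread('pics/top0.png')
r=lambda a,s:cv2.resize(a,None,fx=s,fy=s,interpolation=cv2.INTER_CUBIC)
a=r(im[205:329,195:345],5.33); 
b=r(im[205:295,365:465],6)
cv2.imwrite('pics/c1.png',a[:600,:800]); cv2.imwrite('pics/c2.png',b)
from h import *
m=cams.camera_model('top');print(m['camera_matrix'],m['k1'])
for n in('top','scene'):
  for t in('glue','offcut','pencil','tape','driver'):
    r=models.pinpoint(t,n);print(n,t,[(np.round(d['position'],3),round(d['confidence'],2)) for d in r[:2]])
```

```text
[[451.17376116   0.         320.90603472]
 [  0.         451.17376116 243.00817723]
 [  0.           0.           1.        ]] -0.05657955111014899
top glue [(array([ 0.788,  0.001, -0.001]), 0.77)]
top offcut [(array([ 0.604,  0.217, -0.002]), 0.35)]
top pencil [(array([ 0.748,  0.177, -0.   ]), 0.45)]
top tape [(array([ 0.606, -0.437,  0.   ]), 0.6)]
top driver [(array([ 0.399, -0.439,  0.002]), 0.85)]
scene glue [(array([0.792, 0.005, 0.   ]), 0.87)]
scene offcut [(array([ 0.697, -0.009,  0.001]), 0.85)]
scene pencil [(array([0.751, 0.182, 0.001]), 0.65)]
scene tape [(array([ 0.61 , -0.436, -0.   ]), 0.97)]
scene driver [(array([ 0.594, -0.213,  0.001]), 0.74), (array([ 0.407, -0.439, -0.   ]), 0.7)]
```

View pics/c1.png

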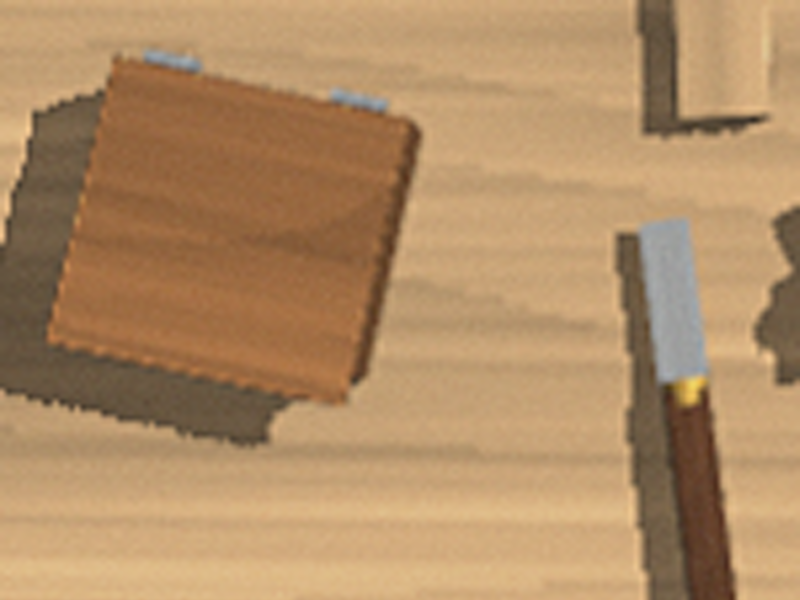

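View pics/c2.png

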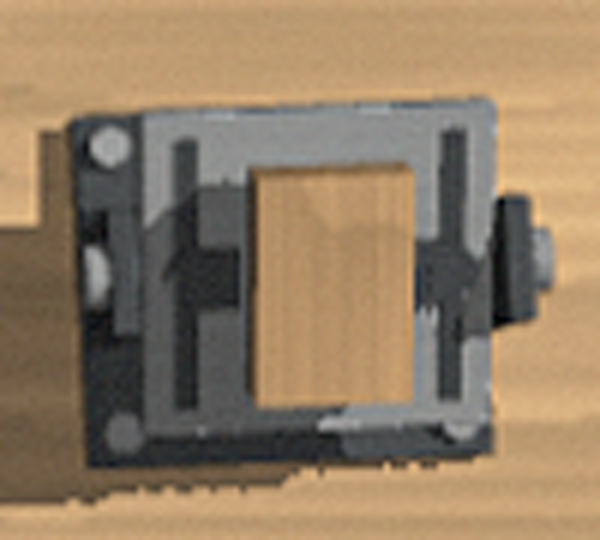

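Run:
```python
from h import *
from scipy.optimize import least_squares
np.set_printoptions(precision=4,suppress=True)
C=lambda p,s,o:np.array(p)/s-0.5+0.5/s+np.array(o)
c=[C(p,5.333,(195,205)) for p in[(115,57),(410,120),(347,402),(50,343)]]
def corners(q): # lid local x from -76..61, y +-71
    R=np.array([[np.cos(q[2]),-np.sin(q[2])],[np.sin(q[2]),np.cos(q[2])]])
    return [np.r_[q[:2]+R@np.array(l),.052] for l in[(.061,.071),(.061,-.071),(-.076,-.071),(-.076,.071)]]
f=lambda q:np.concatenate([pix('top',w)-k for w,k in zip(corners(q),c)])
s=least_squares(f,[.6,.21,-.2]);print('case',s.x,'res px',s.fun)
for p in[(664,224),(682,378)]: print('scr',ray('top',*C(p,5.333,(195,205)),.0115))
for p in[(712,600)]: print('scr handle top',ray('top',*C(p,5.333,(195,205)),.02))
k2=[C(p,6,(365,205)) for p in[(252,170),(412,168),(412,405),(256,408)]]
def fc(q): # pivot x,y, yaw, alpha
    x,y,w,a=q;Rz=cv2.Rodrigues(np.array([0,0,w]))[0];Ry=cv2.Rodrigues(np.array([0,-a,0.]))[0];R=Rz@Ry
    return np.array([x,y,.085])+np.array([R@np.array([l[0],l[1],.038]) for l in[(.045,.03),(.045,-.03),(-.045,-.03),(-.045,.03),(0,0)]])
f=lambda q:np.concatenate([pix('top',w)-k for w,k in zip(fc(q)[:4],k2)])
s=least_squares(f,[.595,-.213,0,.35]);print('face',s.x,s.fun,fc(s.x)[4])
for a in(.3,.4,.5):
    s=least_squares(lambda q:f(np.r_[q,a]),[.595,-.213,0]);print(a,s.x,s.fun,fc(np.r_[s.x,a])[4])
```

```text
case [ 0.6055  0.216  -0.196 ] res px [-0.1007 -0.344   0.3491 -0.8834  0.19    0.9763 -0.4496  0.2128]
scr [0.6058 0.0188 0.0115]
scr [0.5329 0.0097 0.0115]
scr handle top [ 0.4299 -0.005   0.02  ]
face [ 0.5877 -0.2137  0.0214  0.142 ] [ 0.1659  0.0965 -0.1589  0.0152  0.1244 -0.0218 -0.1316 -0.089 ] [ 0.5823 -0.2138  0.1226]
0.3 [ 0.5934 -0.2136  0.0433] [ 0.3243  0.839   0.1195  0.178  -0.2167 -0.7638 -0.2355 -0.2624] [ 0.5821 -0.2141  0.1213]
0.4 [ 0.5969 -0.2135  0.0566] [ 0.4625  1.5571  0.314   0.5429 -0.471  -1.4886 -0.3272 -0.649 ] [ 0.5821 -0.2143  0.12  ]
0.5 [ 0.6003 -0.2134  0.069 ] [ 0.6389  2.4498  0.5316  1.1043 -0.7628 -2.3996 -0.4502 -1.2489] [ 0.5821 -0.2146  0.1183]
```

```bash
cat >> h.py <<'E'
from scipy.spatial.transform import Rotation as Ro
def go(*targets, base=None):
    "targets (x,y,z,yaw) of GRASP POINT (tool down) -> row entries from present pose (or given base grasp pose)"
    s=observe()
    if base is None:
        p=np.array(s['tool_pos']);yaw=s['tool_rot'][2]
    else: p=np.array(base[:3])+[0,0,robot.grip_depth];yaw=base[3]
    R=Ro.from_euler('xyz',[np.pi,0,yaw]).as_matrix()
    for t in targets:
        d=R.T@(np.array(t[:3])+[0,0,robot.grip_depth]-p)/.4
        w=(yaw-t[3]+np.pi)%(2*np.pi)-np.pi
        print(np.round(d,4).tolist(),round(w/np.pi,4))
def st():
    s=observe();print('t',round(s['time'],2),'grasp',np.round(np.array(s['tool_pos'])-[0,0,robot.grip_depth],4),np.round(s['tool_rot'],4),'F',np.round(s['contact_force'],2),'op',round(s['opening'],4),'g',round(s['grip_force'],1))
E
python3 -c "
from h import *
go((.4972,.0045,.12,.13+np.pi),(.4972,.0045,.022,.13+np.pi))"
```

```text
[-1.1596, -0.8643, 0.3138] -0.1559
[-1.1596, -0.8643, 0.5588] -0.1559
```

```bash
python3 -m jog '[[[-0.58,-0.43,0.0],-0.078,0.3],[[-0.58,-0.43,0.0],-0.156,0.3],[[-0.58,-0.43,0.0],-0.156,0.3],[[-0.58,-0.43,0.0],-0.156,0.3],[[-0.58,-0.43,0.0],-0.156,0.3],[[-1,-0.745,0.2],-0.156,0.3],[[-1,-0.745,0.2],-0.156,0.3],[[-1,-0.745,0.2],-0.156,0.3],[[-1,-0.745,0.2],-0.156,0.3]]' 20
python3 -c "
from h import *
st();go((.4972,.0045,.08,.13+np.pi),(.4972,.0045,.022,.13+np.pi))"
```

```text
time: 2.92
tool_pos: [0.4553, 0.0693, 0.3238]
tool_rot: [-3.142, -0.0, -3.013]
contact_force: [-0.8, -0.7, -0.4]
opening: 0.0645
grip_force: 0.0
t 2.92 grasp [0.4553 0.0693 0.1646] [-3.1415e+00 -3.0000e-04 -3.0135e+00] F [-0.85 -0.67 -0.43] op 0.0645 g 0.0
[-0.0833, -0.174, 0.2116] -0.0006
[-0.0833, -0.174, 0.3566] -0.0006
```

```bash
python3 -m jog '[[[-0.083,-0.174,0.2],0,0.3],[[-0.083,-0.174,0.2],0,0.3],[[-0.083,-0.174,0.2],0,0.3],[[-0.083,-0.174,0.3565],0,0.3],[[-0.083,-0.174,0.3565],0,0.3],[[-0.083,-0.174,0.3565],0,0.3],[[-0.083,-0.174,0.3565],0,0.95],[[-0.083,-0.174,0.3565],0,0.95],[[-0.083,-0.174,0.3565],0,0.95],[[-0.083,-0.174,0.3565],0,0.95],[[-0.083,-0.174,0.3565],0,0.95]]' 50
python3 -c "
from h import *
st();snap('wrist','w1.png')
u=np.array([np.cos(-.196),np.sin(-.196)])
c=np.array([.6055,.216]);yaw=np.pi-.196
g=observe()['tool_pos'];
for n in('top','scene'):
  r=models.pinpoint('scraper_tip',n);print([(np.round(d['position'],4),round(d['confidence'],2)) for d in r[:2]])
"
```

```text
time: 4.3
tool_pos: [0.4964, 0.0069, 0.1823]
tool_rot: [-3.141, 0.0, -3.011]
contact_force: [1.0, -0.4, 0.9]
opening: 0.0214
grip_force: 49.8
t 4.3 grasp [0.4964 0.0069 0.0231] [-3.1414e+00  4.0000e-04 -3.0113e+00] F [ 0.96 -0.37  0.87] op 0.0214 g 49.8
[]
[(array([0.6065, 0.0201, 0.0079]), 0.72)]
```

```bash
python3 -c "
from h import *
go((.49,.007,.12,np.pi+.13),(.385,.259,.12,np.pi-.196),(.385,.259,.047,np.pi-.196))"
```

```text
[0.0157, 0.0024, -0.2423] 0.0001
[0.1942, 0.6612, -0.2423] 0.1038
[0.1942, 0.6612, -0.0598] 0.1038
```

```bash
python3 -m jog '[[[0.015,0,-0.12],0,0.95],[[0.015,0,-0.243],0,0.95],[[0.194,0.661,-0.243],0,0.95],[[0.194,0.661,-0.243],0.05,0.95],[[0.194,0.661,-0.243],0.104,0.95],[[0.194,0.661,-0.243],0.104,0.95],[[0.194,0.661,-0.243],0.104,0.95],[[0.194,0.661,-0.06],0.104,0.95],[[0.194,0.661,-0.06],0.104,0.95],[[0.194,0.661,-0.06],0.104,0.95],[[0.194,0.661,-0.06],0.104,0.95]]' 60
python3 -c "
from h import *
st();im=snap('top','t2.png');a=cv2.resize(im[215:335,190:300,::-1],None,fx=5,fy=5,interpolation=cv2.INTER_CUBIC)
snap('scene','s2.png')
for n in('top','scene'):
  for t in('scraper_tip','lid_lip'):
    r=models.pinpoint(t,n);print(n,t,[(np.round(d['position'],4),round(d['confidence'],2)) for d in r[:2]])
b=cv2.resize(cv2.imread('pics/s2.png')[180:300,340:450],None,fx=2.2,fy=2.2,interpolation=cv2.INTER_CUBIC)
a=a[:,:550]; o=np.zeros((600,800,3),np.uint8);o[:a.shape[0],:550]=a;o[:b.shape[0],555:555+b.shape[1]]=b[:,:245];cv2.imwrite('pics/v5.png',o)
"
```

```text
time: 5.82
tool_pos: [0.3858, 0.2589, 0.2076]
tool_rot: [3.14, 0.002, 2.944]
contact_force: [-0.2, -0.7, -1.8]
opening: 0.0212
grip_force: 59.8
t 5.83 grasp [0.3858 0.2589 0.0484] [3.1400e+00 2.1000e-03 2.9442e+00] F [-0.25 -0.65 -1.77] op 0.0212 g 59.8
top scraper_tip [(array([0.4919, 0.2442, 0.0369]), 0.89)]
top lid_lip [(array([0.5291, 0.2337, 0.0426]), 0.91), (array([0.4527, 0.4452, 0.0029]), 0.51)]
scene scraper_tip [(array([0.4963, 0.2415, 0.0346]), 0.9), (array([ 0.6983, -0.0072, -0.0009]), 0.39)]
scene lid_lip [(array([0.5299, 0.2352, 0.0473]), 0.84)]
```

View pics/v5.png

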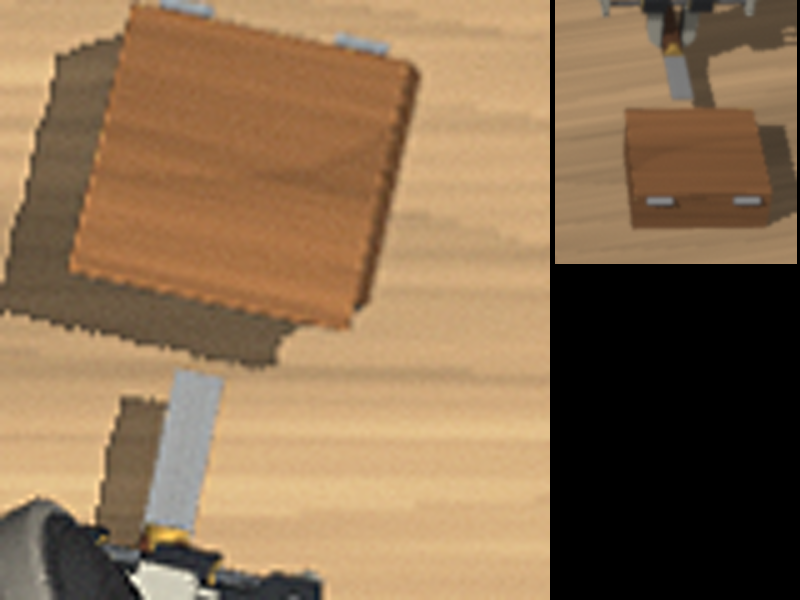

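```bash
python3 -c "
import numpy as np
for t in np.r_[0,.08:.5:.08,.5:1.9:.1]:
  r=.127-.022*min(t/1.2,1);x=.061-r*np.cos(t);z=.044+r*np.sin(t)
  print(round(t,2),[round(-(x+.1135)/.4,3),0,round(-(z-.0369)/.4,3)])"
```

```text
0.0 [np.float64(-0.119), 0, np.float64(-0.018)]
0.08 [np.float64(-0.123), 0, np.float64(-0.043)]
0.16 [np.float64(-0.13), 0, np.float64(-0.067)]
0.24 [np.float64(-0.139), 0, np.float64(-0.091)]
0.32 [np.float64(-0.149), 0, np.float64(-0.113)]
0.4 [np.float64(-0.161), 0, np.float64(-0.134)]
0.48 [np.float64(-0.174), 0, np.float64(-0.154)]
0.5 [np.float64(-0.178), 0, np.float64(-0.159)]
0.6 [np.float64(-0.197), 0, np.float64(-0.181)]
0.7 [np.float64(-0.218), 0, np.float64(-0.202)]
0.8 [np.float64(-0.241), 0, np.float64(-0.219)]
0.9 [np.float64(-0.265), 0, np.float64(-0.234)]
1.0 [np.float64(-0.289), 0, np.float64(-0.246)]
1.1 [np.float64(-0.315), 0, np.float64(-0.256)]
1.2 [np.float64(-0.341), 0, np.float64(-0.262)]
1.3 [np.float64(-0.366), 0, np.float64(-0.271)]
1.4 [np.float64(-0.392), 0, np.float64(-0.276)]
1.5 [np.float64(-0.418), 0, np.float64(-0.28)]
1.6 [np.float64(-0.444), 0, np.float64(-0.28)]
1.7 [np.float64(-0.47), 0, np.float64(-0.278)]
1.8 [np.float64(-0.496), 0, np.float64(-0.273)]
```

```bash
python3 -m jog '[[[-0.06,0,0],0,0.95],[[-0.119,0,0],0,0.95],[[-0.119,0,0],0,0.95],[[-0.119,0,-0.018],0,0.95],[[-0.123,0,-0.043],0,0.95],[[-0.13,0,-0.067],0,0.95],[[-0.139,0,-0.091],0,0.95],[[-0.149,0,-0.113],0,0.95],[[-0.161,0,-0.134],0,0.95],[[-0.161,0,-0.134],0,0.95]]'
python3 -c "
from h import *
st()
for n in('top','scene'):
    snap(n,n+'3.png')
    r=models.pinpoint('lid_lip',n);print([(np.round(d['position'],4),round(d['confidence'],2)) for d in r[:2]])
    r=models.pinpoint('scraper_tip',n);print([(np.round(d['position'],4),round(d['confidence'],2)) for d in r[:2]])
"
```

```text
time: 7.38
tool_pos: [0.4489, 0.2464, 0.2606]
tool_rot: [3.14, 0.002, 2.945]
contact_force: [0.5, -0.3, -0.8]
opening: 0.0215
grip_force: 59.8
t 7.38 grasp [0.4489 0.2464 0.1014] [3.1404e+00 2.2000e-03 2.9448e+00] F [ 0.5  -0.3  -0.82] op 0.0215 g 59.8
[(array([0.5407, 0.2326, 0.0992]), 0.95), (array([ 0.7869,  0.002 , -0.002 ]), 0.33)]
[(array([7.484e-01, 1.785e-01, 4.000e-04]), 0.6), (array([ 0.5937, -0.2143, -0.0012]), 0.23)]
[(array([0.5405, 0.2316, 0.1026]), 0.78), (array([ 0.4069, -0.4399,  0.0036]), 0.58)]
[(array([0.5577, 0.2262, 0.0865]), 0.71)]
```

```bash
python3 -m jog '[[[-0.017,0,-0.025],0,0.95],[[-0.036,0,-0.047],0,0.95],[[-0.057,0,-0.068],0,0.95],[[-0.08,0,-0.085],0,0.95],[[-0.104,0,-0.1],0,0.95],[[-0.128,0,-0.112],0,0.95],[[-0.154,0,-0.122],0,0.95],[[-0.18,0,-0.128],0,0.95],[[-0.205,0,-0.137],0,0.95],[[-0.231,0,-0.142],0,0.95],[[-0.257,0,-0.146],0,0.95],[[-0.283,0,-0.146],0,0.95]]'
python3 -m jog '[[[-0.013,0,0],0,0.95],[[-0.026,0,0.002],0,0.95],[[-0.036,0,0.003],0,0.95],[[-0.036,0,0.003],0,0.95],[[-0.036,0,0.003],0,0.95]]'
python3 -c "
from h import *
st()
for n in('top','scene'):
    snap(n,n+'4.png')
    r=models.pinpoint('lid_lip',n);print([(np.round(d['position'],4),round(d['confidence'],2)) for d in r[:2]])
    r=models.pinpoint('guide',n);print([(np.round(d['position'],4),round(d['confidence'],2)) for d in r[:2]])
"
```

```text
time: 9.18
tool_pos: [0.5598, 0.2242, 0.3181]
tool_rot: [-3.142, -0.0, 2.945]
contact_force: [-1.8, -1.1, -0.9]
opening: 0.0216
grip_force: 59.8
time: 9.8
tool_pos: [0.5733, 0.2216, 0.3171]
tool_rot: [3.141, 0.001, 2.945]
contact_force: [-0.5, -0.2, -0.2]
opening: 0.0216
grip_force: 59.8
t 9.8 grasp [0.5733 0.2216 0.1579] [3.1412e+00 7.0000e-04 2.9453e+00] F [-0.5  -0.2  -0.25] op 0.0216 g 59.8
[(array([0.6873, 0.2019, 0.1784]), 0.56), (array([0.4501, 0.4429, 0.005 ]), 0.46)]
[(array([0.6078, 0.2304, 0.0051]), 0.63), (array([ 0.4025, -0.4381,  0.0043]), 0.43)]
[(array([0.6926, 0.2027, 0.1794]), 0.74)]
[]
```

View pics/scene4.png

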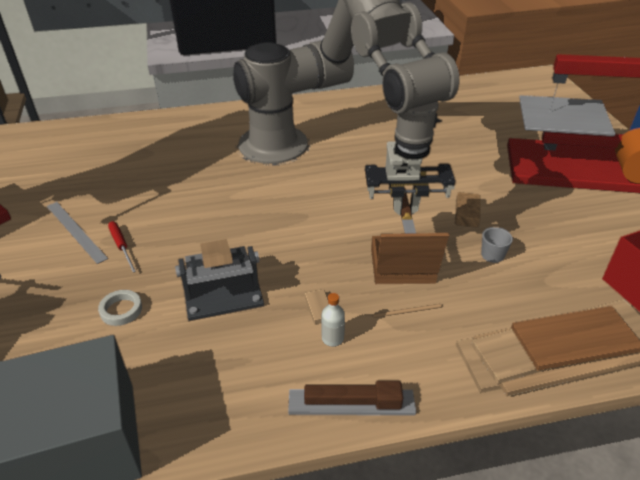

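```bash
python3 -c "
from h import *
go((.426,.251,.158,np.pi-.196),(.49,.007,.1,np.pi+.13),(.49,.007,.0245,np.pi+.13))"
```

```text
[0.3753, 0.0002, -0.0004] -0.0001
[0.0994, -0.5668, 0.1446] -0.1039
[0.0994, -0.5668, 0.3333] -0.1039
```

```bash
python3 -m jog '[[[0.15,0,0],0,0.95],[[0.3,0,0],0,0.95],[[0.375,0,0],0,0.95],[[0.099,-0.567,0.145],0,0.95],[[0.099,-0.567,0.145],-0.05,0.95],[[0.099,-0.567,0.145],-0.104,0.95],[[0.099,-0.567,0.145],-0.104,0.95],[[0.099,-0.567,0.145],-0.104,0.95],[[0.099,-0.567,0.26],-0.104,0.95],[[0.099,-0.567,0.3],-0.104,0.95],[[0.099,-0.567,0.3],-0.104,0.95],[[0.099,-0.567,0.3],-0.104,0.95]]'
python3 -c "
from h import *
st();go((.49,.007,.0235,np.pi+.13))
r=models.pinpoint('scraper_tip','scene');snap('scene','s5.png')
r=models.pinpoint('scraper_tip','scene');print(r[:1])"
```

```text
time: 11.6
tool_pos: [0.4905, 0.0073, 0.1978]
tool_rot: [-3.141, 0.002, -3.011]
contact_force: [-0.6, -0.5, -0.5]
opening: 0.0215
grip_force: 59.8
t 11.6 grasp [0.4905 0.0073 0.0386] [-3.1414e+00  1.5000e-03 -3.0107e+00] F [-0.57 -0.47 -0.52] op 0.0215 g 59.8
[0.0014, -0.0006, 0.0377] 0.0003
[{'position': [0.5996, 0.0262, 0.026], 'confidence': 0.76}]
```

```bash
python3 -m jog '[[[0,0,0.025],0,0.95],[[0,0,0.036],0,0.95],[[0,0,0.037],0,0.95],[[0,0,0.037],0,0.95],[[0,0,0.037],0,0.4],[[0,0,0.037],0,0.4],[[0,0,0.037],0,0.4],[[0,0,0.037],0,0.4],[[0,0,-0.1],0,0.4],[[0,0,-0.25],0,0.4],[[0,0,-0.4],0,0.4],[[0,0,-0.6],0,0.4]]'
python3 -c "
from h import *
st();go((.56,.225,.22,np.pi-.196))
for n in('top','scene'):
    snap(n,n+'6.png')
    for t in('scraper','scraper_tip','lid_lip','guide'):
        r=models.pinpoint(t,n);print(n,t,[(np.round(d['position'],4),round(d['confidence'],2)) for d in r[:2]])
"
```

```text
time: 13.25
tool_pos: [0.4897, 0.0069, 0.4214]
tool_rot: [3.141, -0.0, -3.011]
contact_force: [1.7, 0.1, -1.2]
opening: 0.0549
grip_force: 0.0
t 13.25 grasp [0.4897 0.0069 0.2622] [ 3.1415 -0.     -3.0113] F [ 1.68  0.07 -1.24] op 0.0549 g 0.0
[-0.2451, 0.5178, 0.1054] 0.1039
top scraper []
top scraper_tip [(array([0.5987, 0.0286, 0.013 ]), 0.43), (array([ 0.399 , -0.4403,  0.0031]), 0.35)]
top lid_lip [(array([0.6888, 0.2029, 0.1779]), 0.59)]
top guide [(array([0.6074, 0.2278, 0.0062]), 0.72)]
scene scraper [(array([0.4699, 0.0058, 0.0018]), 0.83)]
scene scraper_tip [(array([0.6004, 0.0235, 0.0076]), 0.95)]
scene lid_lip [(array([0.6917, 0.2012, 0.1812]), 0.72)]
scene guide [(array([ 5.953e-01, -2.158e-01, -4.000e-04]), 0.34)]
```

```bash
python3 -c "
import cv2
im=cv2.imread('pics/top6.png')[205:295,190:290]
cv2.imwrite('pics/v7.png',cv2.resize(im,None,fx=6,fy=6,interpolation=cv2.INTER_CUBIC))"
```

```text
(no output)
```

View pics/v7.png

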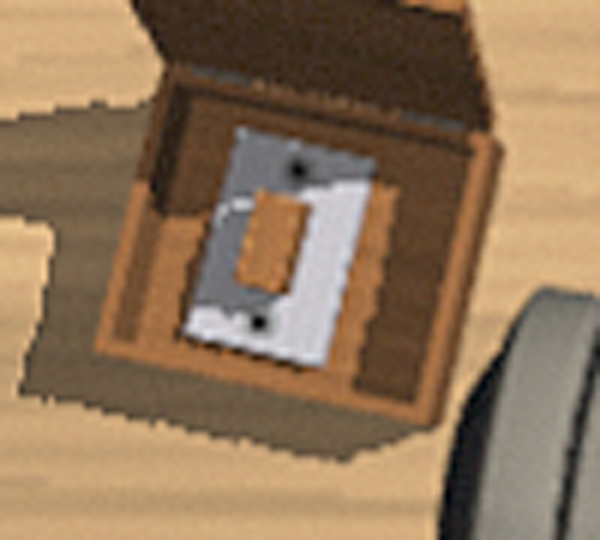

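Run:
```python
from h import *
from scipy.optimize import least_squares
np.set_printoptions(precision=4,suppress=True)
C=lambda p:np.array(p)/6-0.5+0.5/6+np.array((190,205))
k=[C(p) for p in[(238,130),(376,160),(326,366),(184,332),(258,192),(308,203),(290,293),(238,282)]]
L=[(.045,.03,.014),(.045,-.03,.014),(-.045,-.03,.014),(-.045,.03,.014),(.02,.01,.038),(.02,-.01,.038),(-.02,-.01,.038),(-.02,.01,.038)]
def P(q):
    R=cv2.Rodrigues(np.array([0,0,q[2]]))[0]; return [np.r_[q[:2],0]+R@np.array(l) for l in L]
s=least_squares(lambda q:np.concatenate([pix('top',w)-c for w,c in zip(P(q),k)]),[.607,.228,-.2])
print(s.x,s.fun); x,y,w=s.x
st();go((x,y,.13,w+np.pi),(x,y,.039,w+np.pi))
```

```text
[ 0.6063  0.2278 -0.2164] [ 0.4299 -0.1161  0.1273 -0.0113  0.0399  0.1352  0.8684  0.5471  0.2876
 -0.4028 -0.3085 -0.4856 -1.159   0.1397 -0.2513  0.1992]
t 13.75 grasp [0.4901 0.0068 0.2588] [ 3.1408 -0.0027 -3.0114] F [-0.03 -0.03  0.34] op 0.0547 g 0.0
[-0.3598, 0.51, 0.3221] 0.1103
[-0.3598, 0.51, 0.5496] 0.1103
```

```bash
python3 -m jog '[[[-0.36,0.51,0],0.05,0.5],[[-0.36,0.51,0],0.11,0.5],[[-0.36,0.51,0],0.11,0.5],[[-0.36,0.51,0],0.11,0.5],[[-0.36,0.51,0.15],0.11,0.5],[[-0.36,0.51,0.322],0.11,0.5],[[-0.36,0.51,0.322],0.11,0.5],[[-0.36,0.51,0.322],0.11,0.5]]'
python3 -c "
from h import *
st();go((.6063,.2278,.039,np.pi-.2164));snap('wrist','w8.png')
r=models.pinpoint('guide','wrist');print(r[:1])"
```

```text
time: 14.75
tool_pos: [0.6071, 0.2278, 0.2918]
tool_rot: [3.141, 0.001, 2.926]
contact_force: [0.1, 0.2, -0.7]
opening: 0.0459
grip_force: 0.0
t 14.75 grasp [0.6071 0.2278 0.1326] [3.141e+00 1.000e-03 2.926e+00] F [ 0.13  0.21 -0.68] op 0.0459 g 0.0
[0.0019, -0.0003, 0.234] 0.0003
[{'position': [0.6056, 0.2306, 0.0086], 'confidence': 0.89}]
```

View pics/w8.png

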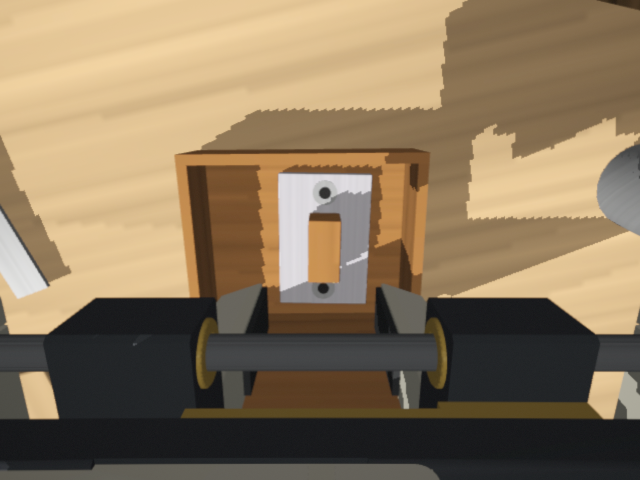

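```bash
python3 -m jog '[[[0.002,0,0.12],0,0.5],[[0.002,0,0.234],0,0.5],[[0.002,0,0.234],0,0.5],[[0.002,0,0.234],0,0.5],[[0.002,0,0.234],0,0.95],[[0.002,0,0.234],0,0.95],[[0.002,0,0.234],0,0.95],[[0.002,0,0.234],0,0.95],[[0.002,0,0.1],0,0.95],[[0.002,0,-0.03],0,0.95],[[0.002,0,-0.15],0,0.95],[[0.002,0,-0.25],0,0.95]]' 20
python3 - <<'E'
from h import *
st()
print(np.round(Ro.from_euler('xyz',observe()['tool_rot']).as_matrix(),3)[2])
r=models.pinpoint('guide','scene');snap('scene','s9.png')
r=models.pinpoint('guide','scene');print(r[:1])
for n in('top','scene'):
  snap(n,n+'9.png')
  for t in('face','plate_edge','tilt_base'):
    r=models.pinpoint(t,n);print(n,t,[(np.round(d['position'],4),round(d['confidence'],2)) for d in r[:1]])
E
```

```text
time: 16.35
tool_pos: [0.6055, 0.2279, 0.3923]
tool_rot: [3.142, 0.0, 2.926]
contact_force: [0.5, 0.2, -2.3]
opening: 0.0197
grip_force: 20.0
t 16.35 grasp [0.6055 0.2279 0.2331] [3.1416e+00 4.0000e-04 2.9263e+00] F [ 0.53  0.16 -2.31] op 0.0197 g 20.0
[-0.  0. -1.]
[{'position': [0.6082, 0.2253, 0.2071], 'confidence': 0.62}]
top face [(array([ 0.5806, -0.2177,  0.1221]), 0.93)]
top plate_edge [(array([ 0.5313, -0.216 ,  0.0697]), 0.92)]
top tilt_base [(array([ 0.5942, -0.2147, -0.0028]), 0.86)]
scene face [(array([ 0.5805, -0.2149,  0.1212]), 0.85)]
scene plate_edge [(array([ 0.53  , -0.215 ,  0.0708]), 0.87)]
scene tilt_base [(array([ 0.5931, -0.2152,  0.0019]), 0.82)]
```

```bash
python3 -c "
from h import *
go((.5885,-.2148,.25,np.pi+.04),(.5885,-.2148,.185,np.pi+.04))"
```

```text
[-0.1946, -1.0905, -0.0495] -0.0813
[-0.1946, -1.0905, 0.113] -0.0813
```

```bash
python3 -m jog '[[[-0.1,-0.5,-0.05],0,0.95],[[-0.19,-1,-0.05],-0.04,0.95],[[-0.19,-1,-0.05],-0.0813,0.95],[[-0.19,-1,-0.05],-0.0813,0.95],[[-0.19,-1,-0.05],-0.0813,0.95],[[-0.19,-1,-0.05],-0.0813,0.95],[[-0.19,-1,-0.05],-0.0813,0.95],[[-0.19,-1,-0.05],-0.0813,0.95],[[-0.19,-1,-0.05],-0.0813,0.95],[[-0.19,-1,-0.05],-0.0813,0.95]]' 20
python3 -c "
from h import *
st();go((.5885,-.2148,.185,np.pi+.04),(.5745,-.2148,.1533,np.pi+.04))"
```

```text
time: 18.15
tool_pos: [0.5946, -0.1776, 0.4105]
tool_rot: [3.141, -0.0, -3.1]
contact_force: [0.0, 0.4, -1.3]
opening: 0.0198
grip_force: 20.0
t 18.15 grasp [ 0.5946 -0.1776  0.2513] [ 3.1411e+00 -2.0000e-04 -3.0997e+00] F [ 0.03  0.42 -1.3 ] op 0.0198 g 20.0
[0.0192, -0.0922, 0.1658] 0.0006
[0.0542, -0.0907, 0.2451] 0.0006
```

```bash
python3 -m jog '[[[0.019,-0.092,0.06],0,0.95],[[0.019,-0.092,0.13],0,0.95],[[0.019,-0.092,0.166],0,0.95],[[0.019,-0.092,0.166],0,0.95],[[0.019,-0.092,0.166],0,0.95],[[0.019,-0.092,0.166],0,0.95]]' 20
python3 - <<'E'
from h import *
st()
for n in('top','scene'):
  im=snap(n,n+'10.png')
  for t in('guide','face','plate_edge'):
    r=models.pinpoint(t,n);print(n,t,[(np.round(d['position'],4),round(d['confidence'],2)) for d in r[:1]])
E
```

```text
time: 18.9
tool_pos: [0.5886, -0.2158, 0.3455]
tool_rot: [-3.141, 0.002, -3.101]
contact_force: [0.1, -0.7, -1.8]
opening: 0.02
grip_force: 20.0
t 18.9 grasp [ 0.5886 -0.2158  0.1863] [-3.1406e+00  2.0000e-03 -3.1009e+00] F [ 0.08 -0.73 -1.81] op 0.02 g 20.0
top guide [(array([ 6.071e-01, -4.382e-01, -5.000e-04]), 0.71)]
top face [(array([ 0.7868, -0.0034, -0.0016]), 0.73)]
top plate_edge [(array([ 0.5326, -0.2158,  0.0681]), 0.85)]
scene guide [(array([ 0.5889, -0.2177,  0.153 ]), 0.83)]
scene face [(array([ 0.5808, -0.2113,  0.1232]), 0.87)]
scene plate_edge [(array([ 0.5283, -0.2161,  0.0698]), 0.58)]
```

```bash
python3 -m jog '[[[0,0.002,0],0,0.95],[[0,0.002,0],0,0.95],[[0.006,0.002,0.015],0,0.95],[[0.012,0.002,0.03],0,0.95],[[0.016,0.002,0.038],0,0.95],[[0.02,0.002,0.046],0,0.95],[[0.02,0.002,0.046],0,0.95]]' 5
python3 -c "
from h import *
st()"
python3 -m jog '[[[0.003,0,0.007],0,0.95],[[0.006,0,0.014],0,0.95],[[0.006,0,0.014],0,0.95]]' 5
python3 -c "
from h import *
st()"
python3 -m jog '[[[0.003,0,0.006],0,0.95],[[0.006,0,0.012],0,0.95],[[0.006,0,0.012],0,0.95]]' 5
python3 -c "
from h import *
st();snap('scene','s11.png')
for t in('guide','face','plate_edge'):
    r=models.pinpoint(t,'scene');print(t,[(np.round(d['position'],4),round(d['confidence'],2)) for d in r[:1]])"
```

```text
time: 20.18
tool_pos: [0.5802, -0.2156, 0.3257]
tool_rot: [3.141, -0.0, -3.102]
contact_force: [0.3, -0.2, -0.5]
opening: 0.0198
grip_force: 5.0
t 20.18 grasp [ 0.5802 -0.2156  0.1665] [ 3.1415e+00 -1.0000e-04 -3.1016e+00] F [ 0.29 -0.16 -0.46] op 0.0198 g 5.0
time: 20.55
tool_pos: [0.5778, -0.2157, 0.3199]
tool_rot: [3.141, -0.0, -3.102]
contact_force: [-0.3, 1.0, -0.8]
opening: 0.0197
grip_force: 5.0
t 20.55 grasp [ 0.5778 -0.2157  0.1607] [ 3.1414e+00 -3.0000e-04 -3.1015e+00] F [-0.33  1.03 -0.84] op 0.0197 g 5.0
time: 20.92
tool_pos: [0.5753, -0.2158, 0.3151]
tool_rot: [3.141, -0.001, -3.102]
contact_force: [-0.2, 0.0, -1.9]
opening: 0.0202
grip_force: 5.0
t 20.93 grasp [ 0.5753 -0.2158  0.1559] [ 3.1412e+00 -6.0000e-04 -3.1015e+00] F [-0.21  0.01 -1.87] op 0.0202 g 5.0
guide [(array([0.6189, 0.4459, 0.0021]), 0.72)]
face [(array([ 0.585 , -0.216 ,  0.1233]), 0.6)]
plate_edge [(array([ 0.5295, -0.2154,  0.0709]), 0.68)]
```

```bash
python3 -m jog '[[[0.001,0,0.004],0,0.95],[[0.002,0,0.007],0,0.95],[[0.002,0,0.007],0,0.95],[[0.002,0,0.007],0,0.95]]' 5
python3 -c "
from h import *
st()"
python3 -m jog '[[[0,0,0.003],0,0.95],[[0,0,0.005],0,0.95],[[0,0,0.005],0,0.95],[[0,0,0.005],0,0.95]]' 5
python3 -c "
from h import *
F=[]
for i in range(6): cams.read_camera('wrist');F.append(observe()['contact_force'])
st();print(np.mean(F,0));snap('scene','s12.png');snap('top','t12.png');snap('wrist','w12.png')
for n in('scene','top','wrist'):
 for t in('guide','face','plate_edge'):
    r=models.pinpoint(t,n);print(t,[(np.round(d['position'],4),round(d['confidence'],2)) for d in r[:1]])
z=lambda a,s:cv2.resize(a,None,fx=s,fy=s,interpolation=cv2.INTER_CUBIC)
print(pix('scene',(.58,-.215,.12)))
a=z(cv2.imread('pics/s12.png')[205:325,160:280],3.3);b=z(cv2.imread('pics/w12.png'),.61)[:,:400]
o=np.zeros((600,800,3),np.uint8);o[:396,:396]=a;o[:b.shape[0],400:400+b.shape[1]]=b;cv2.imwrite('pics/v12.png',o)"
```

```text
time: 21.62
tool_pos: [0.5747, -0.2158, 0.3126]
tool_rot: [3.142, -0.0, -3.101]
contact_force: [-0.3, 1.3, -1.4]
opening: 0.0198
grip_force: 5.0
t 21.62 grasp [ 0.5747 -0.2158  0.1534] [ 3.1415e+00 -1.0000e-04 -3.1015e+00] F [-0.32  1.26 -1.42] op 0.0198 g 5.0
time: 22.12
tool_pos: [0.5748, -0.2158, 0.311]
tool_rot: [-3.141, 0.001, -3.101]
contact_force: [0.5, 0.9, 4.4]
opening: 0.0204
grip_force: 5.0
t 22.43 grasp [ 0.5749 -0.2158  0.1516] [-3.1415e+00  8.0000e-04 -3.1014e+00] F [0.69 1.26 3.62] op 0.02 g 5.0
[0.16104251 0.81788841 4.22221757]
guide [(array([ 0.5843, -0.2151,  0.1204]), 0.69)]
face [(array([ 0.5834, -0.215 ,  0.1192]), 0.53)]
plate_edge [(array([ 0.528 , -0.2173,  0.0708]), 0.67)]
guide [(array([ 0.5319, -0.2176,  0.0699]), 0.67)]
face [(array([ 0.5813, -0.2141,  0.121 ]), 0.52)]
plate_edge [(array([ 0.5318, -0.2201,  0.0697]), 0.79)]
guide [(array([ 0.5862, -0.2118,  0.122 ]), 0.68)]
face []
plate_edge [(array([ 0.5301, -0.2199,  0.069 ]), 0.7)]
[214.63398211 247.26712071]
```

View pics/v12.png

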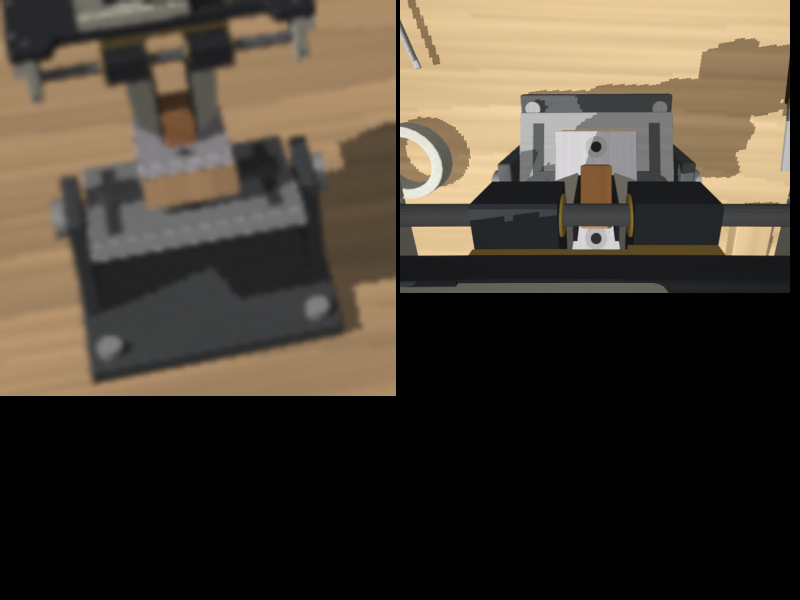

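```bash
python3 -m jog '[[[0,0,0.002],0,0.95],[[0,0,0.004],0,0.95],[[0,0,0.004],0,0.95]]' 7
python3 -m jog '[[[0,0,0],0,0.95],[[0,0,0],0,0.95],[[0,0,0.003],0,0.95],[[0,0,0.003],0,0.95],[[0,0,0.003],0,0.95]]' 25
python3 -c "
from h import *
F=[]
for i in range(8): cams.read_camera('top');F.append(observe()['contact_force'])
st();print(np.mean(F,0));snap('scene','s13.png');snap('wrist','w13.png')
for n in('scene','wrist'):
 for t in('guide','face','plate_edge','lid_lip','scraper','scraper_tip'):
    r=models.pinpoint(t,n);print(n,t,[(np.round(d['position'],4),round(d['confidence'],2)) for d in r[:1]])
z=lambda a,s:cv2.resize(a,None,fx=s,fy=s,interpolation=cv2.INTER_CUBIC)
a=z(cv2.imread('pics/s13.png')[228:278,190:240],8);b=z(cv2.imread('pics/w13.png')[140:420,190:440],1.6)
o=np.zeros((600,800,3),np.uint8);o[:400,:400]=a;o[:b.shape[0],400:400+b.shape[1]]=b;cv2.imwrite('pics/v13.png',o)"
```

```text
time: 23.4
tool_pos: [0.575, -0.2158, 0.3098]
tool_rot: [-3.141, 0.002, -3.101]
contact_force: [0.9, 1.4, 7.2]
opening: 0.02
grip_force: 7.0
time: 24.02
tool_pos: [0.5751, -0.2157, 0.3091]
tool_rot: [-3.141, 0.002, -3.101]
contact_force: [1.3, 2.1, 11.1]
opening: 0.0197
grip_force: 25.0
t 24.43 grasp [ 0.5751 -0.2157  0.1499] [-3.1409e+00  2.6000e-03 -3.1014e+00] F [ 1.97  2.45 11.04] op 0.0201 g 25.0
[ 1.1950556   2.54247996 10.4543143 ]
scene guide [(array([ 0.5825, -0.2183,  0.1178]), 0.94)]
scene face [(array([7.884e-01, 4.500e-03, 2.000e-04]), 0.54)]
scene plate_edge [(array([ 0.5266, -0.2146,  0.0689]), 0.8)]
scene lid_lip [(array([0.6906, 0.2032, 0.182 ]), 0.97)]
scene scraper [(array([ 0.4689,  0.0088, -0.0015]), 0.59)]
scene scraper_tip [(array([0.5984, 0.0247, 0.0116]), 0.91)]
wrist guide [(array([ 0.5841, -0.2124,  0.1175]), 0.84)]
wrist face []
wrist plate_edge [(array([ 0.5334, -0.2169,  0.0721]), 0.84)]
wrist lid_lip []
wrist scraper []
wrist scraper_tip []
```

View pics/v13.png

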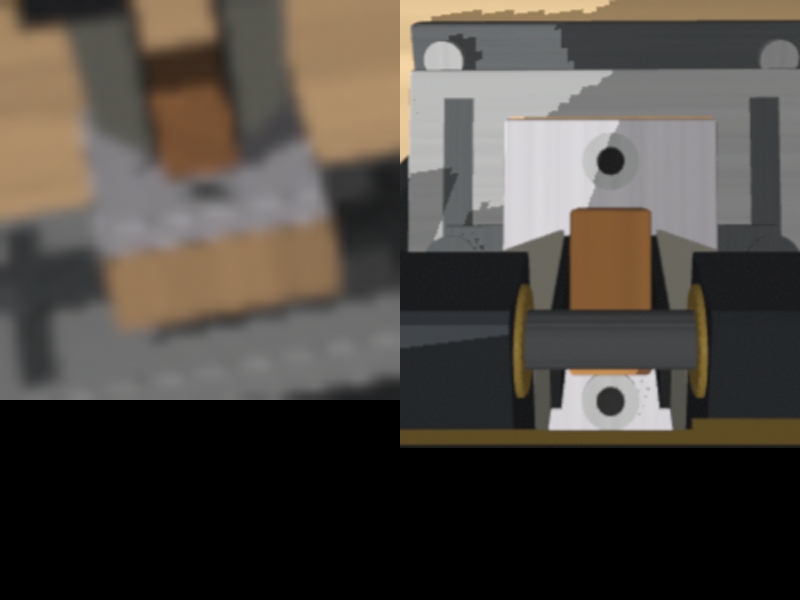

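The wrist view shows the plate covering the blank: edges line up, with a sliver of about 1 mm at the low end (crop y≈117). The scene view shows no gap at the high end, and the push is about 12 N, so I'm handing in.

```bash
python3 -c "
from h import *
print(robot.hand_in());st()"
```

```text
the job is handed in; nothing more can be done
None
the job is handed in; nothing more can be done
```

I handed the job in at about 24.7 s with the guide held flush on the blank under a push of about 12 N, the lid open at about 1.74 rad and the scraper lying on the bench; no verdict came back.

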